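Refit the soap pump and soap the dish brush

TASK

The soap pot has just been refilled: set its steel pump cup back in the pot's flared collar, fully home and level. Then take the dish brush from its rest, press its worn bristles flat on the spring plate inside the cup until the plate is all the way down, without forcing it, and lift the brush out again so that the plate springs back. Leave the soaped brush lying head-down in the empty cream bowl on the hob, the pump still in place and the things round about undisturbed.

Things in the scene. Friction and masses are not known exactly. Their poses are not given: they have to be found in the camera images.
- pump_cup: Loose steel pump cup, 0.22 kg, upright near the worktop's front edge. Origin: centre of its underside, z up its axis. From below: white tapered plug (radius 19.7 mm, at 26 mm up 31.7), flange of radius 36 mm (26 to 30 mm up), open round cup, 62 mm outside, 56 inside, 30 to 74 mm up: grip its wall from above. Fully home the flange lies on the pot's rim, the origin 26 mm below pot_mouth.
- cup_rim (a point): Centre of the pump cup's open mouth, 74 mm above its origin.
- plate_top (a point): Centre of the upper face of the round white spring plate (radius 26.5 mm) that is the floor of the cup; 24 mm below the rim when up, moves with the plate.
- press_plate (a joint): Travel of the spring plate into the cup, m: 0 up, 0.010 all the way down against a hard stop. The spring takes 2.2 N to start and 4.4 N fully down and brings the plate back up. Stop pressing at 6 to 8 N: over 12 N would force the pump.
- soap_pot: Blue glazed soap pot, stuck to the worktop; 88 mm wide, 80 mm high, on top a flared collar (74 mm wide) whose conical inside narrows from radius 33 mm at the rim to 20 mm at 28 mm down: 1.2 mm wider than the plug all round, so that the plug centres itself. Origin: centre of the underside.
- pot_mouth (a point): Centre of the collar's rim, 80 mm above the worktop.
- brush: Loose wooden dish brush, 87 g, level in its rest, head towards the robot. Origin: grip point in the handle; x along the handle away from the head, z up. Handle flat-sided, 16 mm wide (y), 21 high, x = -55 to +85 mm; neck to the head at x = -100. Worn stiff bristles point 40 degrees forward of square, along (-0.643, 0, -0.766): straight down when the handle rises 40 degrees from the low head.
- brush_neck (a point): Middle of the back of the brush's round wooden head (radius 21 mm, 12 mm thick), at (-100, 0, 0) mm in the brush's frame. The bristle face (radius 20 mm, flat, stiff) lies 32 mm from here along the bristles when new, but they are worn: 22 to 32 mm, different each time, not in the readings; find it by touch.
- brush_rest: Fixed brush rest: white drip tray 205 x 76 mm, 13 mm high, with two dark notched boards (10 mm thick, 50 wide, 71 high) at x = -45 and +45 mm; notch 20 mm wide, floor 55 mm up. The handle lies in the notches along the rest's x, centre 65.5 mm up. Origin: on the worktop under the brush's grip point (within 3 mm).
- bowl: Loose empty cream bowl on the black hob (glass 5.5 mm above the worktop): 169 mm across, 83 mm high, 0.37 kg, inner floor about 11 mm above its underside, flat for some 35 mm round its centre. Origin: centre of the underside; z up.
- tumbler: Loose glass tumbler on the hob, 79 mm wide, 90 mm high, a bystander; the bowl and the tumbler may stand in each other's place. Origin: centre of the underside.
- mug: Loose small green mug on the hob, 64 by 89 mm, 48 mm high, a bystander.
- onion: Loose brown onion to the right of the brush rest, 71 mm, a bystander.
- garlic: Loose garlic bulb behind the gap between soap pot and brush rest, 55 mm, a bystander.

How it is judged:
By the outcome, as a careful person would: the job done as asked, in the order asked, and still so for the second after the job is handed in, with the robot touching nothing.
It also fails if it takes over 61 s, if anything falls off the work surface, if the arm or the gripper's body presses on something with over 40 N, if the wrist force passes 120 N, or if a joint passes its speed limit or range.

ROBOT

A 7-joint arm with a two-finger parallel gripper is mounted at the origin on a cart in front of the work surface, level with it; the furniture and walls round the work are solid. World frame = base frame: x ahead of the robot, y to its left, z up, the work surface at z = 0. Lengths are in m, angles in rad, forces in N, time in s.
With the tool pointing down it reaches from about 0.35 to 0.775 m from the base axis. Payload 3.1 kg.
Tool frame: the origin (TCP) lies at the centre of the arm's flange, where the gripper is bolted on; the fingertips stand 173 mm ahead of it and the grasp point (between the pads) lies 155 mm ahead of it; z points along the fingers, y is the line along which they close (so a half turn about z gives the same grasp; the last joint's range is limited). The gripper opens to 85 mm and grips with 20 to 120 N. Pads are 22 mm wide; open, the fingers measure 114 mm over their backs; the gripper's body (76 mm by 85 mm) begins 54 mm behind the grasp point. The pads swing forward as they close: fully open they stand 13 mm farther back than shut.
Start: joints at [1.155, 0.311, 0.014, 1.512, -0.004, 1.319, -0.027], TCP at [0.201, -0.512, 0.405] pointing down, gripper open.
Joint ranges: [-2.7, 2.7], [-0.3, 1.91], [-1.27, 1.3], [0.12, 2.57], [-1.44, 4.58], [0.2, 2.03], [-3.05, 3.05]. Speed limits (rad/s): [2.79, 2.79, 3.14, 3.14, 3.14, 3.14, 3.14].

INTERFACE

Orientations are given as a unit quaternion [x, y, z, w].
In Python, from bench import arm, imaging gives the robot as it stands.
- The arm moves only by the shell command python3 -m inch 'ROWS' [FORCE]. ROWS is JSON, a list of rows, each a list of 7 numbers: the shift along the tool's x, y, z as a fraction of full scale, then the turn, a rotation vector about the tool's x, y, z as a fraction of full scale, then the opening, from -1 (shut) to 1 (fully open). A call has 1 to 8 rows; each row is the pose to reach, as a shift and turn from the pose commanded when the call began, along the tool's axes at that moment; what a row does not reach only later rows make up. Full scale, the value 1, is 60 cm for a shift and 45 degrees for a turn. A row lasts 1/12 s, in which the tool goes at most 41.7 mm and 7.16 degrees, less where a joint would pass 70% of its speed; a pose out of reach is approached as far as the arm can. A call with a number of a shift or a turn outside -1 to 1 is refused whole. A call with a gripper value outside its range is refused whole. The fingers move at their own pace and stop on an object; FORCE is the grip in N (left out, the last holds). Time passes only in rows, so rows that repeat a pose let the fingers close. It gives the time, the measured TCP pose, the force, the opening and the grip force at its end, in the units of the state.
- arm.get_state(): the state, without advancing time (a new reading comes with each control period).
- imaging.camera(name): name is "scene" or "top" or "wrist"; returns the picture (480x640x3 uint8, red, green, blue); there is no depth.
- imaging.camera_model(name): a dict with "camera_matrix" (3x3 intrinsics, pixels), "extrinsics" (4x4, takes a point from camera to world coordinates). Camera axes: x right, y down, z forward; pixel columns grow to the right and rows downward; lengths in m; the calibration is good to about 2 mm. A picture is of the moment at which its call begins: read the wrist's pose just before it. camera_model takes no time and is no camera call; for the wrist camera it gives the pose at the moment of the call.
- arm.job_done(): hands the job in; it is judged then, once.
The state is a dict: "time": time; "joints": joint angles; "dq": joint speeds; "joint_torque": joint torques, N m; "tcp_pos": TCP position; "tcp_rot": TCP orientation; "wrist_force": force on the tool from outside, world axes, zero at the start; "moment": the same for the moment, N m; "grip_width": opening from 0.0 (shut) to 1.0 (fully open); "finger_force": force on a finger pad.
Only numpy, scipy, OpenCV 4.12 (cv2) and the standard library are available. Lean on these libraries where they do the work, as an engineer would, in place of code of your own. Each camera call takes 0.05 s, during which the arm holds its last target. There are 200 camera calls.

## Working session

There is one attempt and no reset: what is moved stays moved. The work goes in short steps, Python scripts to look and compute and a shell command to move; the robot and the scene stay as the last step left them, time stands still between calls to the robot, and variables do not carry over. Pictures are saved under pics/ and viewed, at most 10 in all, crops included, and the job is handed in when it is done.

```bash
ls; mkdir -p pics; python3 - <<'E'
from bench import arm, imaging
import cv2
s=arm.get_state();print({k:s[k] for k in('time','tcp_pos','tcp_rot','wrist_force','grip_width')})
for n in('scene','top'):
    cv2.imwrite(f'pics/{n}0.png',imaging.camera(n)[:,:,::-1])
for n in('scene','top','wrist'):
    print(n,imaging.camera_model(n))
E
```

```text
pics
{'time': 0.0, 'tcp_pos': array([ 0.20076322, -0.51170052,  0.40360687]), 'tcp_rot': array([ 9.82571494e-01,  1.85881269e-01, -2.77002948e-04, -1.15618135e-03]), 'wrist_force': array([ 1.02389751, -0.44683441,  0.06346711]), 'grip_width': 0.9965991170080176}
scene {'camera_matrix': array([[454.25890643,   0.        , 316.78329916],
       [  0.        , 454.25890643, 241.98884192],
       [  0.        ,   0.        ,   1.        ]]), 'extrinsics': array([[-0.63554571, -0.5999399 ,  0.48595655, -0.08765149],
       [-0.7719818 ,  0.4846635 , -0.41127288,  0.47993069],
       [ 0.01121361, -0.63653233, -0.7711685 ,  1.09835261],
       [ 0.        ,  0.        ,  0.        ,  1.        ]])}
top {'camera_matrix': array([[441.50207211,   0.        , 322.38335741],
       [  0.        , 441.50207211, 234.77804435],
       [  0.        ,   0.        ,   1.        ]]), 'extrinsics': array([[ 2.13361327e-02, -9.98477735e-01,  5.08623939e-02,
         4.92595930e-01],
       [-9.99772259e-01, -2.13311941e-02,  6.39985899e-04,
        -5.02792757e-02],
       [ 4.45943926e-04, -5.08644652e-02, -9.98705466e-01,
         1.16592768e+00],
       [ 0.00000000e+00,  0.00000000e+00,  0.00000000e+00,
         1.00000000e+00]])}
wrist {'camera_matrix': array([[363.6699015 ,   0.        , 321.92779859],
       [  0.        , 363.6699015 , 234.09474835],
       [  0.        ,   0.        ,   1.        ]]), 'extrinsics': array([[ 0.36465941, -0.88480642, -0.29007087,  0.27485556],
       [-0.93113497, -0.34763038, -0.11018529, -0.48301009],
       [-0.0033448 ,  0.31027523, -0.95064089,  0.37208955],
       [ 0.        ,  0.        ,  0.        ,  1.        ]])}
```

View pics/top0.png

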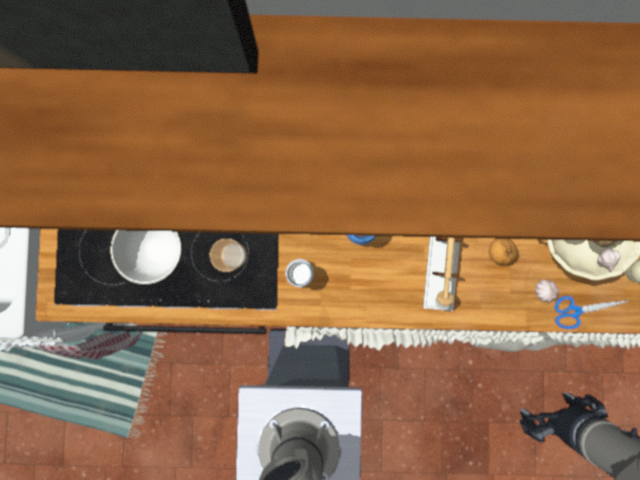

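View pics/scene0.png

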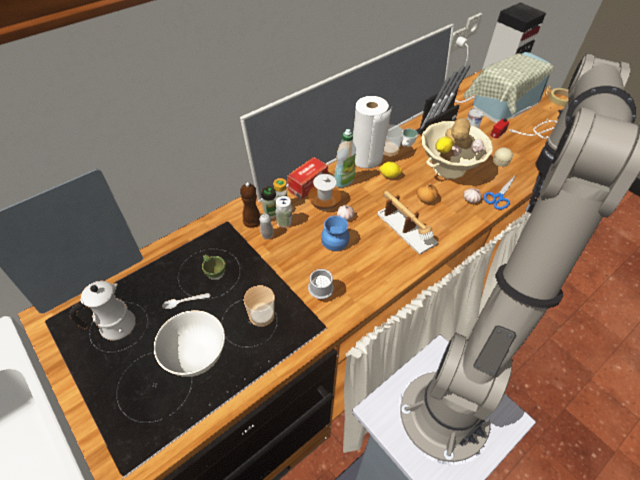

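Top: bowl (146,255), tumbler (228,255), cup (299,272), brush head (445,298). Scene: cup (321,284), pot (336,233), brush from (390,197) to (428,236), bowl (190,345). I'll enlarge it now.

```bash
cat > h.py <<'E'
from bench import arm, imaging
import numpy as np, cv2
from scipy.spatial.transform import Rotation as R
def ray(m,u,v):
    K=m['camera_matrix'];E=m['extrinsics']
    d=E[:3,:3]@np.linalg.solve(K,[u,v,1.]);return E[:3,3],d
def at(m,u,v,z):
    o,d=ray(m,u,v);return o+d*(z-o[2])/d[2]
def proj(m,p):
    E=m['extrinsics'];c=E[:3,:3].T@(np.array(p)-E[:3,3]);q=m['camera_matrix']@c;return q[:2]/q[2]
def st():
    s=arm.get_state();print('t',round(s['time'],2),'tcp',np.round(s['tcp_pos'],4),'q',np.round(s['tcp_rot'],4),'F',np.round(s['wrist_force'],2),'M',np.round(s['moment'],3),'g',round(s['grip_width'],3),np.round(s['finger_force'],1),'j',np.round(s['joints'],2));return s
def plan(tgt,Rt):
    "rows shift (fraction) and turn (fraction) from present measured pose to target pose"
    s=arm.get_state();R0=R.from_quat(s['tcp_rot'])
    d=R0.inv().apply(np.array(tgt)-s['tcp_pos']);w=(R0.inv()*Rt).as_rotvec()
    print('shift mm',np.round(d*1000,1),'frac',np.round(d/.6,4),'turn deg',np.round(np.degrees(w),2),'frac',np.round(w/(np.pi/4),4))
E
python3 - <<'E'
from h import *
a=cv2.imread('pics/scene0.png');b=cv2.resize(a[170:400,140:450],(0,0),fx=2.58,fy=2.58,interpolation=cv2.INTER_CUBIC);cv2.imwrite('pics/sc1.png',b)
m=imaging.camera_model('scene')
for z in(.5,.6,.7,.8,.9,1.0):print(z,at(m,80,15,z) if z<1 else '')
o,d=ray(m,80,15);t=(.49-o[0])/d[0];print(o+t*d)
m=imaging.camera_model('top')
for z in(.7,.9):print(at(m,300,235,z))
E
```

```text
0.5 [1.36867269 0.15261222 0.5       ]
0.6 [1.12528373 0.2073155  0.6       ]
0.7 [0.88189477 0.26201877 0.7       ]
0.8 [0.63850582 0.31672205 0.8       ]
0.9 [0.39511686 0.37142532 0.9       ]
1.0 
[0.49       0.35009971 0.86101584]
[ 0.51558491 -0.02633994  0.7       ]
[ 0.50571686 -0.03661593  0.9       ]
```

View pics/sc1.png

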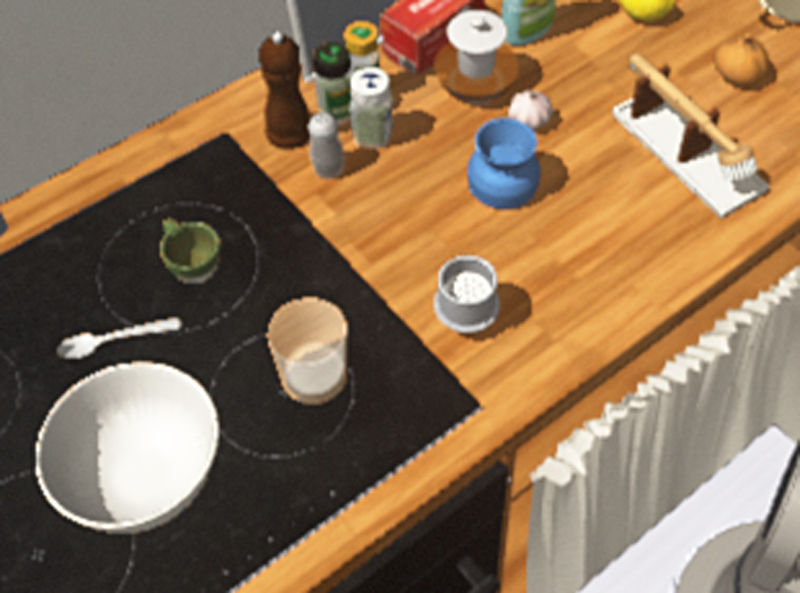

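```bash
python3 - <<'E'
from h import *
m=imaging.camera_model('scene');T=imaging.camera_model('top')
f=lambda u,v,z:np.round(at(m,140+u/2.58,170+v/2.58,z),4)
for n,u,v,z in(('cup',468,281,.074),('cupL',439,281,.074),('cupR',498,281,.074),('pot',506,144,.08),('potL',473,144,.08),('potR',538,144,.08),('bend',636,65,.0655),('bhead',737,153,.0655),('bowl',128,440,.0885),('bowlL',37,440,.0885),('bowlR',218,440,.0885),('tum',308,332,.0955),('garlic',530,110,.025),('onion',742,62,.035)):print(n,f(u,v,z))
t=lambda u,v,z:np.round(at(T,u,v,z),4)
print('top cup',t(299,272,.074),'bowl',t(146,255,.0885),'head',t(446,299,.07),'handle edge',t(452,238,.0655),t(449,285,.0655))
E
```

```text
cup [0.4486 0.0072 0.074 ]
cupL [0.468  0.0311 0.074 ]
cupR [ 0.4285 -0.0176  0.074 ]
pot [ 0.5662 -0.1482  0.08  ]
potL [ 0.5902 -0.1184  0.08  ]
potR [ 0.5428 -0.1772  0.08  ]
bend [ 0.573  -0.3707  0.0655]
bhead [ 0.3944 -0.3591  0.0655]
bowl [0.5031 0.3803 0.0885]
bowlL [0.5571 0.4467 0.0885]
bowlR [0.4496 0.3145 0.0885]
tum [0.4907 0.1819 0.0955]
garlic [ 0.6256 -0.2431  0.025 ]
onion [ 0.5102 -0.5069  0.035 ]
top cup [0.4551 0.0061 0.074 ] bowl [0.4889 0.3792 0.0885] head [ 0.3963 -0.3579  0.07  ] handle edge [ 0.5475 -0.3731  0.0655] [ 0.4306 -0.3664  0.0655]
```

```bash
python3 - <<'E'
from h import *
plan([.46,-.14,.40],R.from_euler('z',0)*R.from_quat([1,0,0,0]))
E
```

```text
shift mm [ 377.1 -251.4    4.2] frac [ 0.6285 -0.419   0.0071] turn deg [-0.12  0.03 21.42] frac [-0.0027  0.0006  0.476 ]
```

```bash
python3 -m inch '[[0.31,-0.21,0,0,0,0,1],[0.31,-0.21,0,0,0,0,1],[0.31,-0.21,0,0,0,0,1],[0.31,-0.21,0,0,0,0,1],[0.31,-0.21,0,0,0,0,1],[0.31,-0.21,0,0,0,0,1]]'
python3 -m inch '[[0.318,-0.209,0.007,0,0,0.476,1],[0.318,-0.209,0.007,0,0,0.476,1],[0.318,-0.209,0.007,0,0,0.476,1],[0.318,-0.209,0.007,0,0,0.476,1],[0.318,-0.209,0.007,0,0,0.476,1],[0.318,-0.209,0.007,0,0,0.476,1],[0.318,-0.209,0.007,0,0,0.476,1],[0.318,-0.209,0.007,0,0,0.476,1]]'
python3 - <<'E'
from h import *
s=st()
m=imaging.camera_model('wrist');np.save('w1.npy',m)
cv2.imwrite('pics/w1.png',imaging.camera('wrist')[:,:,::-1]);st()
E
```

```text
time: 0.6
tcp_pos: [0.3317, -0.3207, 0.4045]
tcp_rot: [0.982, 0.19, 0.001, -0.002]
wrist_force: [0.9, -0.4, 0.0]
grip_width: 0.999
finger_force: 0.0
time: 1.27
tcp_pos: [0.4608, -0.1373, 0.4]
tcp_rot: [1.0, 0.004, -0.0, -0.001]
wrist_force: [-0.3, -0.9, 0.1]
grip_width: 1.001
finger_force: 0.0
t 1.27 tcp [ 0.4608 -0.1373  0.4   ] q [ 1.0e+00  3.6e-03 -4.0e-04 -6.0e-04] F [-0.3  -0.93  0.14] M [-0.054  0.035 -0.002] g 1.001 0.0 j [ 0.52  0.19 -0.31  1.69  0.06  1.27 -1.36]
t 1.32 tcp [ 0.4599 -0.1398  0.3999] q [ 1.0e+00  1.3e-03 -8.0e-04  1.0e-04] F [-0.98 -0.76 -1.06] M [-0.063 -0.006 -0.022] g 0.998 0.0 j [ 0.52  0.19 -0.3   1.69  0.06  1.27 -1.36]
```

View pics/w1.png

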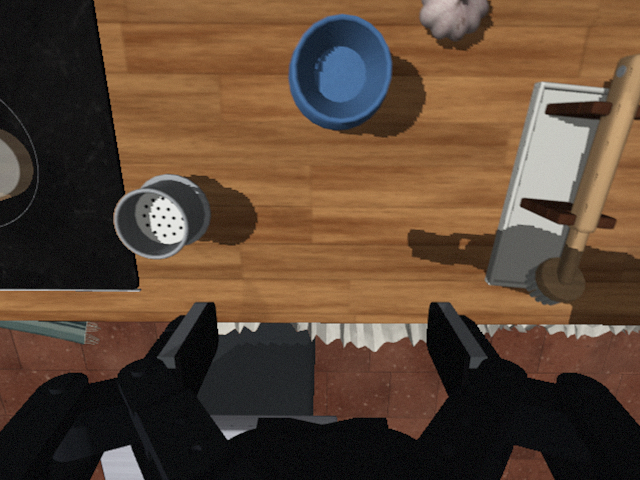

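```bash
python3 - <<'E'
from h import *
m=np.load('w1.npy',allow_pickle=True).item()
f=lambda n,u,v,z:print(n,np.round(at(m,u,v,z),4))
f('cup',152,222.5,.074);f('L',115,222,.074);f('R',191,222,.074);f('T',152,187,.074);f('B',152,258,.074)
f('pot',341,72,.08);f('L',290,72,.08);f('R',392,72,.08);f('T',341,14,.08);f('B',341,129,.08)
f('head',560,279,.068);f('neck',576,236,.0655);f('h1',588,205,.076);f('h2',623,85,.076);f('end',629,60,.076)
f('tray',487,284,.013);f('tray2',537,84,.013)
f('b1 floor',0,0,0)
E
```

```text
cup [0.4532 0.0064 0.074 ]
L [0.4535 0.0376 0.074 ]
R [ 0.4539 -0.0266  0.074 ]
T [0.4835 0.0022 0.074 ]
B [0.421  0.0109 0.074 ]
pot [ 0.5702 -0.1501  0.08  ]
L [ 0.57  -0.113  0.08 ]
R [ 0.5705 -0.1872  0.08  ]
T [ 0.6073 -0.1492  0.08  ]
B [ 0.5303 -0.151   0.08  ]
head [ 0.4009 -0.3526  0.068 ]
neck [ 0.4411 -0.3597  0.0655]
h1 [ 0.4715 -0.3558  0.076 ]
h2 [ 0.5631 -0.3604  0.076 ]
end [ 0.58   -0.3603  0.076 ]
tray [ 0.3689 -0.3149  0.013 ]
tray2 [ 0.5683 -0.3306  0.013 ]
b1 floor [0.6348 0.1482 0.    ]
```

```bash
python3 - <<'E'
from h import *
plan([.4525,.0065,.207],R.from_quat([1,0,0,0]))
E
```

```text
shift mm [  -6.7 -146.3  192.9] frac [-0.0112 -0.2438  0.3215] turn deg [0.01 0.09 0.14] frac [0.0002 0.0019 0.0032]
```

```bash
python3 -m inch '[[-0.006,-0.12,0.05,0,0,0,1],[-0.011,-0.244,0.1,0,0,0,1],[-0.011,-0.244,0.14,0,0,0,1],[-0.011,-0.244,0.19,0,0,0,1],[-0.011,-0.244,0.19,0,0,0,1],[-0.011,-0.244,0.19,0,0,0,1]]'
python3 - <<'E'
from h import *
s=st()
plan([.4525,.0065,.207],R.from_quat([1,0,0,0]))
m=imaging.camera_model('wrist');np.save('w2.npy',m)
a=imaging.camera('wrist')[:,:,::-1];cv2.imwrite('pics/w2.png',a)
E
```

```text
time: 1.82
tcp_pos: [0.4499, 0.0073, 0.2821]
tcp_rot: [1.0, 0.002, -0.006, -0.001]
wrist_force: [0.1, 0.5, -0.1]
grip_width: 1.0
finger_force: 0.0
t 1.82 tcp [0.4499 0.0073 0.2821] q [ 1.0e+00  1.6e-03 -5.5e-03 -5.0e-04] F [ 0.07  0.5  -0.05] M [-0.053  0.068  0.002] g 1.0 0.0 j [ 0.3   0.26 -0.41  1.93  0.12  0.99 -1.74]
shift mm [ 3.4  0.9 75. ] frac [0.0057 0.0015 0.1251] turn deg [-0.06  0.63  0.18] frac [-0.0013  0.014   0.004 ]
```

View pics/w2.png

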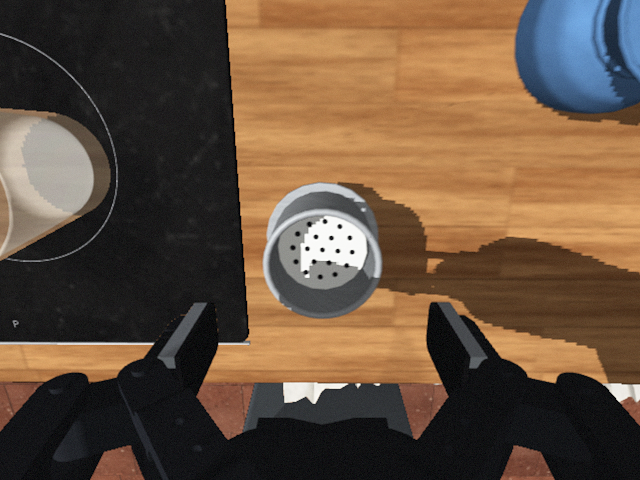

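```bash
python3 - <<'E'
from h import *
m=np.load('w2.npy',allow_pickle=True).item()
for u,v in((323,262),(264,262),(382,262),(323,208),(323,318)):print(np.round(at(m,u,v,.074),4))
plan([.4525,.0065,.207],R.from_quat([1,0,0,0]))
E
```

```text
[0.4543 0.0069 0.074 ]
[0.4542 0.0378 0.074 ]
[ 0.4544 -0.024   0.074 ]
[0.4834 0.007  0.074 ]
[0.4207 0.0068 0.074 ]
shift mm [ 1.5 -1.2 77.4] frac [ 0.0025 -0.002   0.129 ] turn deg [0.03 0.37 0.04] frac [0.0008 0.0083 0.0008]
```

```bash
python3 -m inch '[[0.002,-0.002,0.05,0,0.008,0,1],[0.002,-0.002,0.09,0,0.008,0,1],[0.002,-0.002,0.129,0,0.008,0,1],[0.002,-0.002,0.129,0,0.008,0,1],[0.002,-0.002,0.129,0,0.008,0,1]]'
python3 -m inch '[[0,0,0,0,0,0,-1],[0,0,0,0,0,0,-1],[0,0,0,0,0,0,-1],[0,0,0,0,0,0,-1],[0,0,0,0,0,0,-1],[0,0,0,0,0,0,-1]]' 60
python3 - <<'E'
from h import *
st()
E
```

```text
time: 2.28
tcp_pos: [0.4549, 0.0048, 0.2096]
tcp_rot: [1.0, -0.002, 0.003, 0.001]
wrist_force: [0.6, -0.3, 0.2]
grip_width: 0.997
finger_force: 0.0
time: 2.78
tcp_pos: [0.4559, 0.0069, 0.2116]
tcp_rot: [1.0, -0.0, 0.006, 0.001]
wrist_force: [-1.2, -0.7, 5.9]
grip_width: 0.701
finger_force: 63.2
t 2.78 tcp [0.4559 0.0069 0.2116] q [ 1.0e+00 -1.0e-04  5.8e-03  5.0e-04] F [-1.19 -0.67  5.86] M [-0.237  0.12  -0.007] g 0.701 63.2 j [ 0.26  0.36 -0.38  2.    0.19  0.8  -1.8 ]
```

```bash
python3 -m inch '[[0,0,-0.05,0,0,0,-1],[0,0,-0.1,0,0,0,-1],[0,0,-0.16,0,0,0,-1],[0,0,-0.2,0,0,0,-1],[0,0,-0.2,0,0,0,-1],[0,0,-0.2,0,0,0,-1]]'
python3 - <<'E'
from h import *
st()
cv2.imwrite('pics/w3.png',imaging.camera('wrist')[:,:,::-1])
m=imaging.camera_model('wrist');np.save('w3.npy',m)
plan([.569+.003,-.1495,.33],R.from_quat([1,0,0,0]))
E
```

```text
time: 3.28
tcp_pos: [0.4543, 0.0072, 0.3315]
tcp_rot: [1.0, -0.0, 0.006, 0.0]
wrist_force: [-0.5, -0.4, -2.5]
grip_width: 0.702
finger_force: 66.1
t 3.28 tcp [0.4543 0.0072 0.3315] q [ 1.0e+00 -1.0e-04  5.9e-03  4.0e-04] F [-0.48 -0.38 -2.51] M [0.031 0.061 0.006] g 0.702 66.1 j [ 0.31  0.2  -0.42  1.87  0.09  1.09 -1.71]
shift mm [118.6 156.6   0.7] frac [0.1977 0.2609 0.0011] turn deg [ 0.04 -0.43 -0.01] frac [ 0.0009 -0.0095 -0.0002]
```

View pics/w3.png

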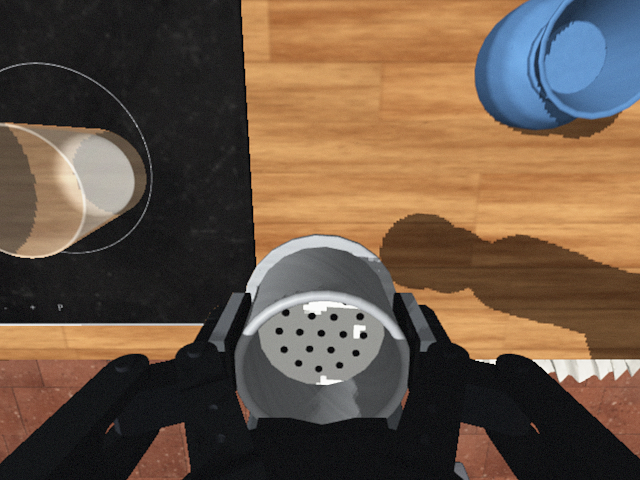

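```bash
python3 - <<'E'
from h import *
m=np.load('w3.npy',allow_pickle=True).item();s=arm.get_state()
R0=R.from_quat(s['tcp_rot'])
for z in(.19,.194,.198):
  for u,v in((323,291),(236,355),(410,355)):print(z,np.round(R0.inv().apply(at(m,u,v,z)-s['tcp_pos']),4))
E
```

```text
0.19 [0.0245 0.0005 0.1399]
0.19 [-0.0003 -0.03    0.1396]
0.19 [-0.0003  0.0311  0.1397]
0.194 [0.0265 0.0005 0.1359]
0.194 [ 0.0027 -0.0289  0.1357]
0.194 [0.0026 0.0299 0.1357]
0.198 [0.0286 0.0005 0.1319]
0.198 [ 0.0056 -0.0277  0.1317]
0.198 [0.0056 0.0288 0.1317]
```

```bash
python3 -m inch '[[0.06,0.065,0,0,-0.009,0,-1],[0.1,0.13,0,0,-0.009,0,-1],[0.15,0.2,0,0,-0.009,0,-1],[0.2,0.261,0,0,-0.009,0,-1],[0.2,0.261,0,0,-0.009,0,-1],[0.2,0.261,0,0,-0.009,0,-1],[0.2,0.261,0,0,-0.009,0,-1]]'
python3 - <<'E'
from h import *
st()
plan([.573,-.1495,.2675],R.from_quat([1,0,0,0]))
m=imaging.camera_model('wrist');np.save('w4.npy',m)
cv2.imwrite('pics/w4.png',imaging.camera('wrist')[:,:,::-1])
E
```

```text
time: 3.92
tcp_pos: [0.5733, -0.152, 0.3268]
tcp_rot: [1.0, -0.002, -0.003, -0.0]
wrist_force: [-0.0, 0.7, -2.1]
grip_width: 0.702
finger_force: 66.1
t 3.92 tcp [ 0.5733 -0.152   0.3268] q [ 1.0e+00 -2.2e-03 -2.9e-03 -4.0e-04] F [-0.02  0.69 -2.06] M [ 0.093 -0.004  0.102] g 0.702 66.1 j [ 0.45  0.47 -0.32  1.49  0.15  1.2  -1.47]
shift mm [ 0.  -2.4 59.3] frac [ 0.     -0.004   0.0989] turn deg [-0.04  0.34 -0.25] frac [-0.0009  0.0075 -0.0057]
```

View pics/w4.png

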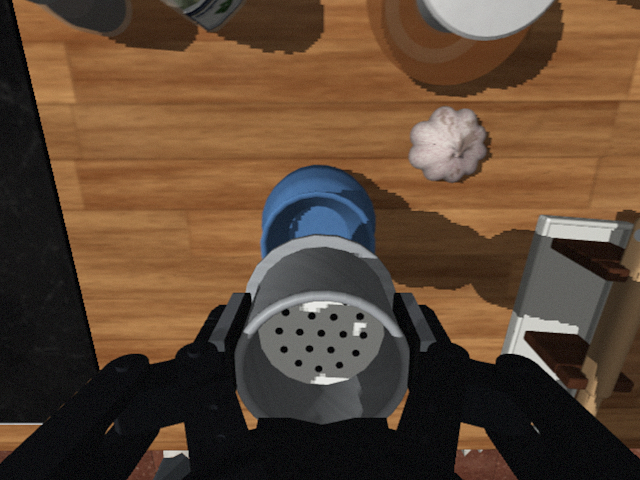

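```bash
python3 -m inch '[[0,-0.003,0.03,0,0.007,-0.005,-1],[0,-0.003,0.06,0,0.007,-0.005,-1],[0,-0.003,0.075,0,0.007,-0.005,-1],[0,-0.003,0.085,0,0.007,-0.005,-1],[0,-0.003,0.085,0,0.007,-0.005,-1]]'
python3 - <<'E'
from h import *
st()
plan([.573,-.1495,.2675],R.from_quat([1,0,0,0]))
E
```

```text
time: 4.38
tcp_pos: [0.5728, -0.1466, 0.2773]
tcp_rot: [1.0, 0.003, 0.001, -0.001]
wrist_force: [-0.5, 0.2, -1.9]
grip_width: 0.701
finger_force: 66.2
t 4.38 tcp [ 0.5728 -0.1466  0.2773] q [ 1.0e+00  2.7e-03  7.0e-04 -5.0e-04] F [-0.46  0.22 -1.9 ] M [-0.002 -0.02   0.063] g 0.701 66.2 j [ 0.44  0.51 -0.31  1.57  0.17  1.09 -1.48]
shift mm [0.2 3.  9.8] frac [0.0003 0.0049 0.0163] turn deg [-0.06 -0.08  0.31] frac [-0.0013 -0.0018  0.0069]
```

```bash
python3 -m inch '[[0,0.002,0.006,0,0,0,-1],[0,0.002,0.01,0,0,0,-1],[0,0.002,0.013,0,0,0,-1],[0,0.002,0.016,0,0,0,-1]]'
python3 -m inch '[[0,0,0.003,0,0,0,-1],[0,0,0.005,0,0,0,-1],[0,0,0.005,0,0,0,-1]]'
python3 - <<'E'
from h import *
st()
E
```

```text
time: 4.72
tcp_pos: [0.5738, -0.1489, 0.2696]
tcp_rot: [1.0, 0.002, 0.003, 0.0]
wrist_force: [-0.0, -0.1, -0.9]
grip_width: 0.699
finger_force: 66.1
time: 4.97
tcp_pos: [0.5745, -0.1491, 0.267]
tcp_rot: [1.0, 0.002, 0.004, 0.0]
wrist_force: [1.3, -1.1, -0.3]
grip_width: 0.7
finger_force: 66.2
t 4.97 tcp [ 0.5745 -0.1491  0.267 ] q [1.0e+00 1.9e-03 3.8e-03 5.0e-04] F [ 1.34 -1.15 -0.35] M [-0.251 -0.374 -0.001] g 0.7 66.2 j [ 0.44  0.52 -0.31  1.57  0.18  1.06 -1.48]
```

```bash
python3 -m inch '[[0,0,0.003,0,0,0,-1],[0,0,0.005,0,0,0,-1],[0,0,0.005,0,0,0,-1]]'
python3 -m inch '[[0,0,0.003,0,0,0,-1],[0,0,0.005,0,0,0,-1],[0,0,0.005,0,0,0,-1]]'
python3 - <<'E'
from h import *
st()
E
```

```text
time: 5.22
tcp_pos: [0.5748, -0.1491, 0.2659]
tcp_rot: [1.0, 0.002, 0.005, 0.001]
wrist_force: [1.0, 0.3, 8.1]
grip_width: 0.699
finger_force: 67.1
time: 5.47
tcp_pos: [0.5749, -0.1489, 0.2656]
tcp_rot: [1.0, 0.002, 0.005, 0.001]
wrist_force: [-4.2, 0.8, 19.6]
grip_width: 0.703
finger_force: 68.2
t 5.47 tcp [ 0.5749 -0.1489  0.2656] q [1.     0.0017 0.0051 0.0013] F [-4.18  0.79 19.62] M [-0.265  1.104 -0.203] g 0.703 68.2 j [ 0.44  0.53 -0.31  1.58  0.18  1.06 -1.48]
```

```bash
python3 -m inch '[[0,0,-0.007,0,0,0,-1],[0,0,-0.007,0,0,0,0.5],[0,0,-0.007,0,0,0,1],[0,0,-0.007,0,0,0,1],[0,0,-0.03,0,0,0,1],[0,0,-0.08,0,0,0,1],[0,0,-0.13,0,0,0,1],[0,0,-0.14,0,0,0,1]]'
python3 - <<'E'
from h import *
st()
m=imaging.camera_model('wrist');np.save('w5.npy',m)
a=imaging.camera('wrist')[:,:,::-1];b=imaging.camera('scene')[:,:,::-1]
m=imaging.camera_model('scene');print(proj(m,[.569,-.149,.128]))
b=cv2.resize(b[190:280,290:390],(400,360),interpolation=cv2.INTER_CUBIC);a=cv2.resize(a[120:390,170:470],(400,360))
cv2.imwrite('pics/w5.png',np.hstack([a,b]));
E
```

```text
time: 6.13
tcp_pos: [0.5747, -0.1486, 0.3487]
tcp_rot: [1.0, 0.002, 0.006, 0.001]
wrist_force: [1.1, 1.0, 1.2]
grip_width: 1.001
finger_force: 0.0
t 6.13 tcp [ 0.5747 -0.1486  0.3487] q [1.0e+00 2.1e-03 6.0e-03 6.0e-04] F [1.15 1.01 1.15] M [ 0.04  -0.019  0.05 ] g 1.001 0.0 j [ 0.45  0.45 -0.32  1.47  0.15  1.23 -1.46]
[336.41535756 214.20368201]
```

View pics/w5.png

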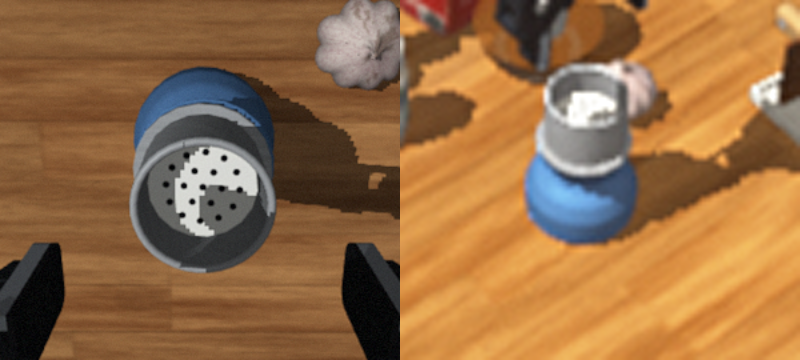

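```bash
python3 - <<'E'
from h import *
m=np.load('w5.npy',allow_pickle=True).item()
for u,v in((322.3,273),(268.3,273),(376.3,273),(322.3,222.7),(322.3,323.3)):print(np.round(at(m,u,v,.128),4))
m=np.load('w1.npy',allow_pickle=True).item()
print('boards',at(m,549,107,.071),at(m,523,203,.071))
plan([.49,-.36,.33],R.from_euler('z',-3.5,degrees=True)*R.from_quat([1,0,0,0]))
E
```

```text
[ 0.572  -0.1492  0.128 ]
[ 0.5719 -0.1186  0.128 ]
[ 0.5721 -0.1798  0.128 ]
[ 0.6016 -0.1491  0.128 ]
[ 0.5397 -0.1493  0.128 ]
boards [ 0.54742326 -0.31140818  0.071     ] [ 0.47161673 -0.30491611  0.071     ]
shift mm [-84.9 211.   15.2] frac [-0.1415  0.3517  0.0254] turn deg [ 0.02 -0.46  3.74] frac [ 0.0005 -0.0103  0.0831]
```

```bash
python3 -m inch '[[-0.07,0.07,0,0,0,0.04,1],[-0.1,0.14,0,0,0,0.08,1],[-0.14,0.2,0,0,-0.01,0.08,1],[-0.14,0.27,0,0,-0.01,0.083,1],[-0.142,0.352,0.025,0,-0.01,0.083,1],[-0.142,0.352,0.025,0,-0.01,0.083,1],[-0.142,0.352,0.025,0,-0.01,0.083,1]]'
python3 - <<'E'
from h import *
st()
m=imaging.camera_model('wrist');np.save('w6.npy',m)
cv2.imwrite('pics/w6.png',imaging.camera('wrist')[:,:,::-1])
E
```

```text
time: 6.82
tcp_pos: [0.484, -0.3688, 0.3242]
tcp_rot: [0.999, -0.037, -0.006, 0.001]
wrist_force: [-0.2, -1.4, -0.4]
grip_width: 1.0
finger_force: 0.0
t 6.82 tcp [ 0.484  -0.3688  0.3242] q [ 0.9993 -0.037  -0.0059  0.0014] F [-0.22 -1.43 -0.36] M [-0.051  0.063  0.016] g 1.0 0.0 j [ 0.77  0.5  -0.22  1.45  0.12  1.21 -1.11]
```

View pics/w6.png

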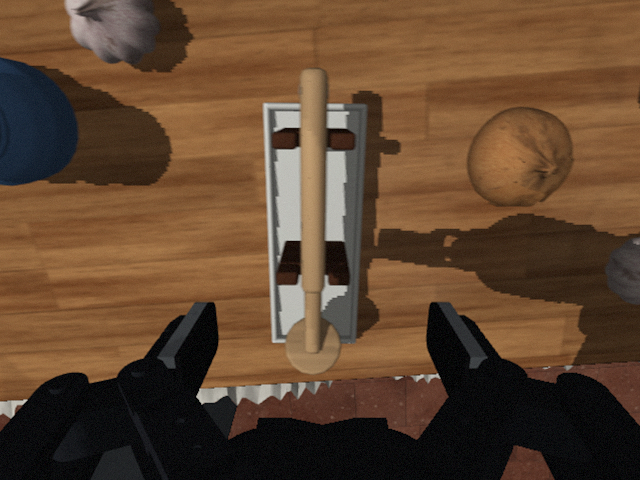

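```bash
python3 - <<'E'
from h import *
m=np.load('w6.npy',allow_pickle=True).item()
for n,u,v,z in(('end',314,71,.07),('start',313,290,.076),('head',313,346,.0655),('h1',314,120,.076),('h2',313.5,260,.076),('bFront',285,284,.071),('bRear',285,149,.071),('bF2',285,264,.071)):print(n,np.round(at(m,u,v,z),4))
E
```

```text
end [ 0.5842 -0.3727  0.07  ]
start [ 0.4515 -0.3613  0.076 ]
head [ 0.4005 -0.3568  0.0655]
h1 [ 0.5583 -0.3707  0.076 ]
h2 [ 0.4729 -0.3634  0.076 ]
bFront [ 0.4548 -0.3426  0.071 ]
bRear [ 0.5431 -0.3521  0.071 ]
bF2 [ 0.4694 -0.3441  0.071 ]
```

```bash
python3 - <<'E'
from h import *
plan([.501,-.3655,.226],R.from_euler('z',-4.9,degrees=True)*R.from_quat([1,0,0,0]))
E
```

```text
shift mm [16.3 -0.3 98.6] frac [ 0.0272 -0.0005  0.1644] turn deg [-0.05  0.59  0.89] frac [-0.001   0.0131  0.0199]
```

```bash
python3 -m inch '[[0.027,0,0.04,0,0.013,0.02,1],[0.027,0,0.08,0,0.013,0.02,1],[0.027,0,0.12,0,0.013,0.02,0.3],[0.027,0,0.14,0,0.013,0.02,0],[0.027,0,0.14,0,0.013,0.02,0],[0.027,0,0.14,0,0.013,0.02,0]]'
python3 - <<'E'
from h import *
st()
plan([.501,-.3655,.226],R.from_euler('z',-4.9,degrees=True)*R.from_quat([1,0,0,0]))
E
```

```text
time: 7.37
tcp_pos: [0.5049, -0.3602, 0.2438]
tcp_rot: [0.999, -0.038, 0.003, -0.001]
wrist_force: [0.1, -0.4, 0.2]
grip_width: 0.502
finger_force: 0.0
t 7.37 tcp [ 0.5049 -0.3602  0.2438] q [ 9.993e-01 -3.780e-02  2.500e-03 -9.000e-04] F [ 0.15 -0.36  0.22] M [ 0.013 -0.054 -0.01 ] g 0.502 0.0 j [ 0.74  0.59 -0.22  1.52  0.14  1.05 -1.16]
shift mm [-3.6  5.6 17.8] frac [-0.006   0.0094  0.0297] turn deg [-0.11 -0.28  0.56] frac [-0.0025 -0.0063  0.0125]
```

```bash
python3 -m inch '[[-0.003,0.005,0.01,0,0,0,0],[-0.003,0.005,0.015,0,0,0,0],[-0.003,0.005,0.015,0,0,0,0],[-0.003,0.005,0.015,0,0,0,0]]'
python3 - <<'E'
from h import *
st()
plan([.501,-.3655,.226],R.from_euler('z',-4.9,degrees=True)*R.from_quat([1,0,0,0]))
m=imaging.camera_model('wrist');a=imaging.camera('wrist')
hsv=cv2.cvtColor(a,cv2.COLOR_RGB2HSV)
for v in(110,170,210,230,250,262): print(v,[tuple(a[v,u]) for u in range(296,340,6)])
cv2.imwrite('pics/w7.png',a[:,:,::-1]);np.save('w7.npy',m)
E
```

```text
time: 7.7
tcp_pos: [0.503, -0.3644, 0.2364]
tcp_rot: [0.999, -0.039, 0.004, 0.0]
wrist_force: [0.6, 0.3, 1.2]
grip_width: 0.498
finger_force: 0.0
t 7.7 tcp [ 0.503  -0.3644  0.2364] q [ 9.992e-01 -3.870e-02  4.000e-03  4.000e-04] F [0.6  0.3  1.19] M [-0.058  0.018  0.012] g 0.498 0.0 j [ 0.75  0.6  -0.22  1.52  0.14  1.03 -1.15]
shift mm [-2.   1.2 10.4] frac [-0.0033  0.002   0.0174] turn deg [ 0.03 -0.46  0.46] frac [ 0.0007 -0.0102  0.0102]
110 [(np.uint8(150), np.uint8(102), np.uint8(57)), (np.uint8(157), np.uint8(109), np.uint8(68)), (np.uint8(159), np.uint8(111), np.uint8(69)), (np.uint8(137), np.uint8(102), np.uint8(69)), (np.uint8(144), np.uint8(117), np.uint8(83)), (np.uint8(133), np.uint8(109), np.uint8(78)), (np.uint8(129), np.uint8(103), np.uint8(74)), (np.uint8(105), np.uint8(81), np.uint8(58))]
170 [(np.uint8(206), np.uint8(205), np.uint8(200)), (np.uint8(208), np.uint8(208), np.uint8(200)), (np.uint8(158), np.uint8(126), np.uint8(90)), (np.uint8(186), np.uint8(155), np.uint8(113)), (np.uint8(198), np.uint8(161), np.uint8(120)), (np.uint8(185), np.uint8(151), np.uint8(
[... 905 characters left out ...]
int8(211), np.uint8(209), np.uint8(204)), (np.uint8(173), np.uint8(138), np.uint8(98)), (np.uint8(203), np.uint8(166), np.uint8(122)), (np.uint8(213), np.uint8(176), np.uint8(131)), (np.uint8(203), np.uint8(167), np.uint8(122)), (np.uint8(181), np.uint8(147), np.uint8(106)), (np.uint8(143), np.uint8(115), np.uint8(82))]
262 [(np.uint8(207), np.uint8(205), np.uint8(201)), (np.uint8(210), np.uint8(211), np.uint8(204)), (np.uint8(166), np.uint8(135), np.uint8(95)), (np.uint8(207), np.uint8(170), np.uint8(126)), (np.uint8(211), np.uint8(173), np.uint8(128)), (np.uint8(203), np.uint8(166), np.uint8(122)), (np.uint8(183), np.uint8(148), np.uint8(108)), (np.uint8(142), np.uint8(113), np.uint8(81))]
```

```bash
python3 -m inch '[[-0.003,0,0.01,0,-0.008,0,0],[-0.003,0,0.016,0,-0.008,0,0],[-0.003,0,0.016,0,-0.008,0,0],[-0.003,0,0.016,0,-0.008,0,0],[-0.003,0,0.016,0,-0.008,0,-0.3],[-0.003,0,0.016,0,-0.008,0,-1],[-0.003,0,0.016,0,-0.008,0,-1],[-0.003,0,0.016,0,-0.008,0,-1]]' 120
python3 -m inch '[[0,0,0,0,0,0,-1],[0,0,0,0,0,0,-1],[0,0,0,0,0,0,-1]]'
python3 - <<'E'
from h import *
st()
E
```

```text
time: 8.42
tcp_pos: [0.5014, -0.3643, 0.2267]
tcp_rot: [0.999, -0.039, 0.001, 0.0]
wrist_force: [-0.7, -0.1, 2.0]
grip_width: 0.161
finger_force: 117.4
time: 8.67
tcp_pos: [0.5014, -0.3642, 0.2267]
tcp_rot: [0.999, -0.039, 0.001, 0.0]
wrist_force: [-0.9, -0.4, 2.8]
grip_width: 0.161
finger_force: 117.5
t 8.67 tcp [ 0.5014 -0.3642  0.2267] q [ 9.993e-01 -3.850e-02  8.000e-04  4.000e-04] F [-0.87 -0.42  2.76] M [-0.071  0.106 -0.01 ] g 0.161 117.5 j [ 0.75  0.61 -0.22  1.53  0.15  1.02 -1.16]
```

```bash
cat >> h.py <<'E'
B0=np.array([-.0013,0,.1612])
def brush_target(face,psi,tilt,L=.032):
    "TCP pose for bristle-face centre at face, handle heading psi, rising tilt"
    Rt=R.from_euler('z',psi,degrees=True)*R.from_euler('y',-tilt,degrees=True)*R.from_quat([1,0,0,0])
    fb=np.array([-.1,0,0])+L*np.array([-np.sin(np.radians(40)),0,-np.cos(np.radians(40))])
    ft=B0+fb*[1,-1,-1]
    return np.array(face)-Rt.apply(ft),Rt
E
python3 -m inch '[[0,0,-0.05,0,0,0,-1],[0,0,-0.1,0,0,0,-1],[0,0,-0.16,0,0,0,-1],[0,0,-0.22,0,0,0,-1],[0,0,-0.25,0,0,0,-1],[0,0,-0.25,0,0,0,-1],[0,0,-0.25,0,0,0,-1]]'
python3 - <<'E'
from h import *
s=st()
m=imaging.camera_model('wrist');np.save('w8.npy',m)
R0=R.from_quat(s['tcp_rot'])
for p in([-.1,0,0],[-.121,0,0],[0,0,.0105]):
  print(np.round(proj(m,s['tcp_pos']+R0.apply(B0+np.array(p)*[1,-1,-1])),1))
a=imaging.camera('wrist')[:,:,::-1];cv2.imwrite('pics/w8.png',a)
p,Rt=brush_target([.571,-.149,.16],-5,40);print(p);plan(p,Rt)
E
```

```text
time: 9.25
tcp_pos: [0.5013, -0.3638, 0.3768]
tcp_rot: [0.999, -0.038, 0.001, 0.0]
wrist_force: [-0.5, 0.7, -2.3]
grip_width: 0.16
finger_force: 118.5
t 9.25 tcp [ 0.5013 -0.3638  0.3768] q [ 9.993e-01 -3.830e-02  1.100e-03  3.000e-04] F [-0.47  0.66 -2.28] M [ 0.016 -0.002  0.008] g 0.16 118.5 j [ 0.75  0.48 -0.23  1.35  0.11  1.33 -1.13]
[321.8 501.2]
[321.8 530.9]
[321.5 339.1]
[ 0.54508194 -0.14673246  0.38060075]
shift mm [  27.5 -219.7   -5.4] frac [ 0.0458 -0.3662 -0.009 ] turn deg [-0.28 40.06  0.56] frac [-0.0062  0.8902  0.0124]
```

```bash
python3 -m inch '[[0.006,-0.05,-0.004,0,0.12,0,-1],[0.012,-0.1,-0.005,0,0.25,0,-1],[0.02,-0.16,-0.008,0,0.4,0,-1],[0.03,-0.22,-0.009,0,0.55,0,-1],[0.036,-0.28,-0.009,-0.003,0.7,0.006,-1],[0.042,-0.33,-0.009,-0.006,0.85,0.012,-1],[0.046,-0.366,-0.009,-0.006,0.89,0.012,-1],[0.046,-0.366,-0.009,-0.006,0.89,0.012,-1]]'
python3 -m inch '[[0,0,0,0,0,0,-1],[0,0,0,0,0,0,-1],[0,0,0,0,0,0,-1]]'
python3 - <<'E'
from h import *
s=st()
p,Rt=brush_target([.571,-.149,.16],-5,40);plan(p,Rt)
m=imaging.camera_model('scene');R0=R.from_quat(s['tcp_rot'])
for n in('scene','top'):
  m=imaging.camera_model(n)
  for p in([-.1,0,0],[0,0,0],[.085,0,0],[-.1205,0,-.0245]):
    print(n,p,np.round(proj(m,s['tcp_pos']+R0.apply(B0+np.array(p)*[1,-1,-1])),1))
  print(proj(m,[.571,-.149,.128]))
a=imaging.camera('scene')[:,:,::-1];cv2.imwrite('pics/s9.png',cv2.resize(a[110:290,270:450],(600,600),interpolation=cv2.INTER_CUBIC))
cv2.imwrite('pics/t9.png',imaging.camera('top')[:,:,::-1])
E
```

```text
time: 9.97
tcp_pos: [0.5442, -0.1396, 0.3779]
tcp_rot: [0.94, -0.036, 0.339, 0.012]
wrist_force: [0.1, 0.8, -0.7]
grip_width: 0.16
finger_force: 118.5
time: 10.22
tcp_pos: [0.5451, -0.1492, 0.3804]
tcp_rot: [0.939, -0.042, 0.341, 0.016]
wrist_force: [0.7, -0.0, -0.8]
grip_width: 0.159
finger_force: 118.5
t 10.22 tcp [ 0.5451 -0.1492  0.3804] q [ 0.9389 -0.0423  0.3413  0.0158] F [ 0.66 -0.04 -0.82] M [ 0.006  0.83  -0.029] g 0.159 118.5 j [ 0.64  0.18 -0.4   1.88 -0.1   0.41 -1.32]
shift mm [-0.1 -2.4 -0.3] frac [-0.0002 -0.004  -0.0005] turn deg [ 0.14  0.05 -0.1 ] frac [ 0.0032  0.001  -0.0023]
scene [-0.1, 0, 0] [337.7 197.9]
scene [0, 0, 0] [322.6 165.3]
scene [0.085, 0, 0] [309.7 137.3]
scene [-0.1205, 0, -0.0245] [337.2 205.8]
[335.96587324 213.81330195]
top [-0.1, 0, 0] [368.7 222.8]
top [0, 0, 0] [375.9 183.8]
top [0.085, 0, 0] [382.8 146.4]
top [-0.1205, 0, -0.0245] [367.3 223.9]
[364.77578373 224.85536244]
```

View pics/s9.png

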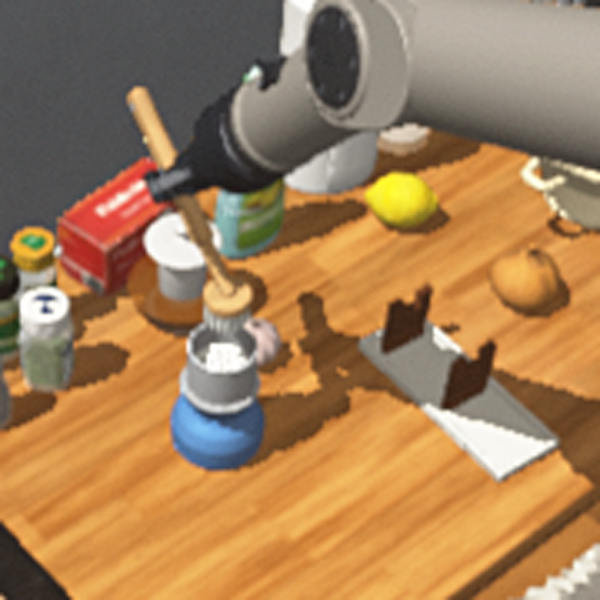

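```bash
python3 -m inch '[[-0.011,-0.002,0.013,0,0,0,-1],[-0.022,-0.002,0.026,0,0,0,-1],[-0.032,-0.002,0.038,0,0,0,-1],[-0.043,-0.002,0.051,0,0,0,-1],[-0.043,-0.002,0.051,0,0,0,-1],[-0.043,-0.002,0.051,0,0,0,-1],[-0.043,-0.002,0.051,0,0,0,-1]]'
python3 -m inch '[[0,0,0,0,0,0,-1],[0,0,0,0,0,0,-1]]'
python3 - <<'E'
from h import *
s=st()
p,Rt=brush_target([.571,-.149,.12],-5,40);plan(p,Rt)
E
```

```text
time: 10.9
tcp_pos: [0.5459, -0.1465, 0.3421]
tcp_rot: [0.938, -0.041, 0.343, 0.016]
wrist_force: [-0.0, -0.4, -0.7]
grip_width: 0.158
finger_force: 118.5
time: 11.07
tcp_pos: [0.546, -0.1461, 0.3425]
tcp_rot: [0.938, -0.041, 0.343, 0.016]
wrist_force: [0.3, -0.0, 0.0]
grip_width: 0.16
finger_force: 118.5
t 11.07 tcp [ 0.546  -0.1461  0.3425] q [ 0.9382 -0.0407  0.3433  0.0157] F [ 0.3  -0.03  0.  ] M [0.087 0.821 0.008] g 0.16 118.5 j [ 0.62  0.22 -0.4   1.93 -0.08  0.31 -1.33]
shift mm [-1.9  0.7  0.9] frac [-0.0031  0.0011  0.0016] turn deg [ 0.07 -0.2   0.06] frac [ 0.0016 -0.0044  0.0012]
```

```bash

python3 -m inch '[[-0.007,0.001,0.007,0,-0.004,0,-1],[-0.014,0.001,0.013,0,-0.004,0,-1],[-0.018,0.001,0.020,0,-0.004,0,-1],[-0.018,0.001,0.020,0,-0.004,0,-1],[-0.018,0.001,0.020,0,-0.004,0,-1]]'|grep -E 'pos|force:'
for i in 1 2 ; do python3 -m inch '[[-0.002,0,0.0025,0,0,0,-1],[-0.0043,0,0.0051,0,0,0,-1],[-0.0043,0,0.0051,0,0,0,-1],[-0.0043,0,0.0051,0,0,0,-1]]'|grep -E 'pos|force:'; done
python3 - <<'E'
from h import *
s=st()
p,Rt=brush_target([.571,-.149,.096],-5,40);plan(p,Rt)
E
```

```text
tcp_pos: [0.5448, -0.1465, 0.3246]
wrist_force: [-0.4, 0.2, -0.6]
finger_force: 118.5
tcp_pos: [0.545, -0.1466, 0.3213]
wrist_force: [-0.1, 0.1, -1.7]
finger_force: 118.5
tcp_pos: [0.5454, -0.1466, 0.3181]
wrist_force: [-0.8, 0.6, 0.8]
finger_force: 118.8
t 12.15 tcp [ 0.5454 -0.1466  0.3181] q [ 0.9388 -0.0407  0.3418  0.0156] F [-0.82  0.57  0.84] M [ 0.072  0.624 -0.014] g 0.161 118.8 j [ 0.61  0.25 -0.39  1.96 -0.07  0.26 -1.34]
shift mm [-1.2  0.1  0.9] frac [-0.002   0.0002  0.0015] turn deg [ 0.06 -0.01  0.05] frac [ 0.0014 -0.0003  0.0012]
```

```bash
cat > avg.py <<'E'
from h import *
F=[];M=[]
for i in range(5):
    imaging.camera('top');s=arm.get_state();F.append(s['wrist_force']);M.append(s['moment'])
print('F',np.mean(F,0).round(2),'M',np.mean(M,0).round(3),'z',s['tcp_pos'].round(4),s['time'],'j6',s['joints'][5])
E
python3 avg.py
python3 -m inch '[[-0.0026,0,0.003,0,0,0,-1],[-0.0026,0,0.003,0,0,0,-1],[-0.0026,0,0.003,0,0,0,-1]]'>/dev/null; python3 avg.py
python3 -m inch '[[-0.0026,0,0.003,0,0,0,-1],[-0.0026,0,0.003,0,0,0,-1],[-0.0026,0,0.003,0,0,0,-1]]'>/dev/null; python3 avg.py
```

```text
F [ 0.38 -0.1   1.85] M [ 0.067  0.509 -0.004] z [ 0.5453 -0.1466  0.3179] 12.4 j6 0.25669075497672855
F [ 1.19 -0.64  2.29] M [0.027 0.263 0.011] z [ 0.5452 -0.1467  0.3154] 12.9 j6 0.25077655916432484
F [ 1.6  -0.46  3.2 ] M [-0.003  0.133 -0.006] z [ 0.545  -0.1466  0.3129] 13.4 j6 0.24493261111883863
```

```bash

python3 -m inch '[[-0.0026,0,0.003,0,0,0,-1],[-0.0026,0,0.003,0,0,0,-1],[-0.0026,0,0.003,0,0,0,-1]]'>/dev/null; python3 avg.py
python3 -m inch '[[-0.0016,0,0.0019,0,0,0,-1],[-0.0016,0,0.0019,0,0,0,-1],[-0.0016,0,0.0019,0,0,0,-1]]'>/dev/null; python3 avg.py
```

```text
F [ 1.48 -0.34  4.24] M [ 0.039 -0.016 -0.016] z [ 0.5451 -0.1466  0.3106] 13.9 j6 0.23880955665840317
F [-0.11  0.    8.07] M [0.072 0.084 0.014] z [ 0.5454 -0.1466  0.31  ] 14.4 j6 0.2350204897470619
```

```bash
python3 -m inch '[[0.01,0,-0.013,0,0,0,-1],[0.025,0,-0.03,0,0,0,-1],[0.045,0,-0.053,0,0,0,-1],[0.065,0,-0.077,0,0,0,-1],[0.085,0,-0.102,0,0,0,-1],[0.085,0,-0.102,0,0,0,-1],[0.085,0,-0.102,0,0,0,-1]]'
python3 - <<'E'
from h import *
s=st();m=imaging.camera_model('scene')
a=imaging.camera('scene')[:,:,::-1];cv2.imwrite('pics/s10.png',a)
# compare cup appearance with the picture s9-era
b=cv2.imread('pics/scene0.png')
print(proj(m,[.571,-.149,.128]),proj(m,[.571,-.149,.104]),proj(m,[.571,-.149,.094]))
def seg(a):
    h=cv2.cvtColor(a[195:245,315:360],cv2.COLOR_BGR2HSV);mk=((h[...,1]<45)&(h[...,2]>200)).astype(np.uint8)
    ys,xs=np.nonzero(mk);return mk.sum(),xs.mean()+315,ys.mean()+195
print(seg(a))
# bowl: bright low-saturation pixels
h=cv2.cvtColor(a[300:390,140:240],cv2.COLOR_BGR2HSV);mk=((h[...,2]>90)).astype(np.uint8)
c=max(cv2.findContours(mk,0,2)[0],key=cv2.contourArea);x,y,w,hh=cv2.boundingRect(c);print('bowl',x+140,y+300,w,hh)
p,Rt=brush_target([.571,-.149,.168],-5,40);plan(p,Rt)
E
```

```text
time: 14.98
tcp_pos: [0.5438, -0.1464, 0.3875]
tcp_rot: [0.94, -0.041, 0.339, 0.015]
wrist_force: [-1.3, -0.6, -1.6]
grip_width: 0.159
finger_force: 118.6
t 14.98 tcp [ 0.5438 -0.1464  0.3875] q [ 0.9396 -0.0408  0.3394  0.0152] F [-1.26 -0.56 -1.65] M [0.055 0.831 0.044] g 0.159 118.6 j [ 0.64  0.16 -0.41  1.87 -0.1   0.44 -1.33]
[335.96587324 213.81330195] [335.61115992 219.35830364] [335.4662263  221.62395624]
(np.uint64(168), np.float64(336.7738095238095), np.float64(218.29761904761904))
bowl 153 310 72 67
shift mm [ 2.9  0.2 -0.8] frac [ 0.0048  0.0004 -0.0014] turn deg [0.   0.42 0.02] frac [0.0001 0.0093 0.0004]
```

```bash
python3 - <<'E'
from h import *
from scipy.optimize import least_squares
m=imaging.camera_model('scene');T=imaging.camera_model('top')
t=np.linspace(0,2*np.pi,180)
def box(m,c):
    P=np.array([proj(m,[c[0]+.0845*np.cos(a),c[1]+.0845*np.sin(a),.0885]) for a in t]);return P.min(0),P.max(0)
f=lambda c:[box(m,c)[0][0]-153.5,box(m,c)[1][0]-224.8,box(m,c)[0][1]-310.2]
r=least_squares(f,[.5,.38],diff_step=1e-3);print(r.x,r.fun);c=r.x;print('top box',box(T,c),'seen u 111..181, bottom 284')
g=c  # head goes nearer the robot, handle outward
rad=np.array([np.cos(np.radians(25)),np.sin(np.radians(25))])
for psi in(10,25,37):
    d=np.array([np.cos(np.radians(psi)),np.sin(np.radians(psi))])
    hd=c-.020*d
    for z in(.0165+.004,.20):
        p,Rt=brush_target([*hd,z],psi,32,L=.026);print(psi,z,p,np.hypot(*p[:2]));plan(p,Rt)
E
```

```text
[0.50389568 0.38024218] [ 0.31169634 -0.3182163   0.03770286]
top box (array([111.15861761, 214.34167928]), array([180.47040146, 283.64884123])) seen u 111..181, bottom 284
10 0.0205 [0.48823999 0.37748166 0.23663314] 0.6171472182529979
shift mm [-172.6 -517.1   51.1] frac [-0.2877 -0.8618  0.0851] turn deg [  8.78  -7.54 -12.16] frac [ 0.1952 -0.1675 -0.2702]
10 0.2 [0.48823999 0.37748166 0.41613314] 0.6171472182529979
shift mm [ -58.3 -517.1  -87.3] frac [-0.0971 -0.8618 -0.1454] turn deg [  8.78  -7.54 -12.16] frac [ 0.1952 -0.1675 -0.2702]
25 0.0205 [0.48948792 0.37352373 0.23663314] 0.6157259118853959
shift mm [-171.4 -513.3   52.1] frac [-0.2857 -0.8554  0.0868] turn deg [ 17.56  -7.41 -24.33] frac [ 0.3903 -0.1646 -0.5408]
25 0.2 [0.48948792 0.37352373 0.41613314] 0.6157259118853959
shift mm [ -57.  -513.2  -86.3] frac [-0.0951 -0.8554 -0.1438] turn deg [ 17.56  -7.41 -24.33] frac [ 0.3903 -0.1646 -0.5408]
37 0.0205 [0.49119961 0.370675   0.23663314] 0.6153673782097598
shift mm [-169.9 -510.6   53.3] frac [-0.2832 -0.851   0.0889] turn deg [ 24.58  -7.24 -34.08] frac [ 0.5463 -0.1608 -0.7572]
37 0.2 [0.49119961 0.370675   0.41613314] 0.6153673782097598
shift mm [ -55.5 -510.5  -85. ] frac [-0.0925 -0.8509 -0.1417] turn deg [ 24.58  -7.24 -34.08] frac [ 0.5463 -0.1608 -0.7572]
```

```bash
python3 - <<'E'
from h import *
m=imaging.camera_model('scene')
f=lambda n,u,v,z=0:print(n,at(m,140+u/2.58,170+v/2.58,z).round(3))
f('mill base',288,142);f('mill top if .2',280,40,.2);f('mug',190,245,.03);print('moka',at(m,118,335,.005).round(3),'moka top?',at(m,98,288,.15).round(3));f('shaker',327,173)
p,Rt=brush_target([.504-.02*np.cos(np.radians(15)),.380-.02*np.sin(np.radians(15)),.20],15,32,L=.026);print(p);plan(p,Rt)
E
```

```text
mill base [0.791 0.013 0.   ]
mill top if .2 [0.762 0.02  0.2  ]
mug [0.708 0.2   0.03 ]
moka [0.686 0.511 0.005] moka top? [0.737 0.491 0.15 ]
shaker [0.719 0.004 0.   ]
[0.48864447 0.3758855  0.41613314]
shift mm [ -57.8 -515.5  -86.9] frac [-0.0964 -0.8592 -0.1449] turn deg [ 11.71  -7.5  -16.22] frac [ 0.2602 -0.1668 -0.3604]
```

```bash
python3 -m inch '[[-0.02,-0.06,-0.03,0,0,0,-1],[-0.04,-0.12,-0.06,0,0,0,-1],[-0.06,-0.18,-0.09,0,0,0,-1],[-0.07,-0.24,-0.11,0,0,0,-1],[-0.08,-0.3,-0.12,0,0,0,-1],[-0.09,-0.36,-0.13,0,0,0,-1],[-0.096,-0.42,-0.145,0,0,0,-1],[-0.096,-0.45,-0.145,0,0,0,-1]]'
python3 -m inch '[[0,-0.06,0,0.03,-0.02,-0.04,-1],[0,-0.12,0,0.06,-0.04,-0.09,-1],[0,-0.18,0,0.1,-0.06,-0.14,-1],[0,-0.24,0,0.14,-0.09,-0.2,-1],[0,-0.3,0,0.18,-0.12,-0.26,-1],[0,-0.36,0,0.22,-0.14,-0.31,-1],[0,-0.409,0,0.26,-0.167,-0.36,-1],[0,-0.409,0,0.26,-0.167,-0.36,-1]]'
python3 -m inch '[[0,0,0,0,0,0,-1],[0,0,0,0,0,0,-1],[0,0,0,0,0,0,-1]]'
python3 - <<'E'
from h import *
st()
p,Rt=brush_target([.504-.02*np.cos(np.radians(15)),.380-.02*np.sin(np.radians(15)),.20],15,32,L=.026);plan(p,Rt)
E
```

```text
time: 15.7
tcp_pos: [0.466, 0.1366, 0.4165]
tcp_rot: [0.94, -0.037, 0.34, 0.014]
wrist_force: [0.9, 1.0, 0.2]
grip_width: 0.158
finger_force: 118.6
time: 16.37
tcp_pos: [0.4877, 0.3814, 0.4143]
tcp_rot: [0.953, 0.13, 0.272, -0.039]
wrist_force: [-0.7, 1.2, -1.6]
grip_width: 0.158
finger_force: 118.5
time: 16.62
tcp_pos: [0.4903, 0.3739, 0.416]
tcp_rot: [0.953, 0.125, 0.275, -0.033]
wrist_force: [-0.6, 0.8, 0.6]
grip_width: 0.161
finger_force: 118.6
t 16.62 tcp [0.4903 0.3739 0.416 ] q [ 0.9528  0.1249  0.2749 -0.033 ] F [-0.57  0.82  0.57] M [-0.144  0.526 -0.053] g 0.161 118.6 j [-0.1   0.4  -0.89  1.59  0.79  0.95 -2.55]
shift mm [-0.9 -2.3 -0.7] frac [-0.0014 -0.0039 -0.0011] turn deg [ 0.36 -0.14  0.03] frac [ 0.008  -0.0031  0.0008]
```

```bash
python3 -m inch '[[-0.035,-0.004,0.056,0.008,-0.003,0,-1],[-0.07,-0.004,0.112,0.008,-0.003,0,-1],[-0.105,-0.004,0.168,0.008,-0.003,0,-1],[-0.125,-0.004,0.2,0.008,-0.003,0,-1],[-0.141,-0.004,0.225,0.008,-0.003,0,-1],[-0.141,-0.004,0.225,0.008,-0.003,0,-1],[-0.141,-0.004,0.225,0.008,-0.003,0,-1]]'
python3 -m inch '[[0,0,0,0,0,0,-1],[0,0,0,0,0,0,-1]]'
python3 avg.py
python3 - <<'E'
from h import *
p,Rt=brush_target([.504-.02*np.cos(np.radians(15)),.380-.02*np.sin(np.radians(15)),.0205],15,32,L=.026);plan(p,Rt)
cv2.imwrite('pics/s11.png',imaging.camera('scene')[:,:,::-1])
E
```

```text
time: 17.2
tcp_pos: [0.4903, 0.3761, 0.2576]
tcp_rot: [0.953, 0.126, 0.274, -0.036]
wrist_force: [-0.0, -0.1, -0.1]
grip_width: 0.157
finger_force: 118.6
time: 17.37
tcp_pos: [0.4908, 0.3781, 0.2608]
tcp_rot: [0.952, 0.126, 0.276, -0.039]
wrist_force: [-0.1, -0.6, 0.0]
grip_width: 0.16
finger_force: 118.6
F [ 0.03 -0.2  -0.72] M [-0.176  0.647  0.032] z [0.4903 0.3779 0.2593] 17.6167 j6 0.6967245610462226
shift mm [-13.9   1.6  18.1] frac [-0.0231  0.0026  0.0301] turn deg [-0.23 -0.24  0.03] frac [-0.0052 -0.0052  0.0007]
```

Free so far. I'll go down in small steps until light contact.

```bash
python3 -m inch '[[-0.011,0.0026,0.013,0,0,0,-1],[-0.0165,0.0026,0.0215,0,0,0,-1],[-0.0165,0.0026,0.0215,0,0,0,-1],[-0.0165,0.0026,0.0215,0,0,0,-1]]' >/dev/null; python3 avg.py
python3 -m inch '[[-0.0035,0,0.0056,0,0,0,-1],[-0.0035,0,0.0056,0,0,0,-1],[-0.0035,0,0.0056,0,0,0,-1]]' >/dev/null; python3 avg.py
python3 - <<'E'
from h import *
p,Rt=brush_target([.504-.02*np.cos(np.radians(15)),.380-.02*np.sin(np.radians(15)),.0205],15,32,L=.026);plan(p,Rt)
E
```

```text
F [ 2.25 -0.36  0.82] M [-0.13   0.012  0.001] z [0.4895 0.3758 0.2427] 18.25 j6 0.6718741119596602
F [3.05 0.32 5.1 ] M [-0.104 -0.266 -0.003] z [0.4899 0.3765 0.2396] 18.75 j6 0.6653478556458996
shift mm [-2.7  0.3  1.8] frac [-0.0046  0.0004  0.003 ] turn deg [-0.27 -0.35  0.03] frac [-0.006  -0.0077  0.0007]
```

```bash
python3 -m inch '[[0.003,0,0,0,0,0,-1],[0.006,0,0,0,0,0,-1],[0.006,0,0,0,0,0,-1],[0.006,0,0,0,0,0,-1]]' 
python3 avg.py
python3 -m inch '[[0,0,0,0,0,0,-0.4],[0,0,0,0,0,0,-0.2],[0,0,0,0,0,0,0],[0,0,0,0,0,0,0.2],[0,0,0,0,0,0,0.2],[0,0,0,0,0,0,0.2]]' 20
python3 avg.py
python3 - <<'E'
from h import *
cv2.imwrite('pics/s12.png',imaging.camera('scene')[:,:,::-1])
E
```

```text
time: 19.08
tcp_pos: [0.4917, 0.3767, 0.2396]
tcp_rot: [0.953, 0.126, 0.274, -0.038]
wrist_force: [2.0, 0.7, 1.0]
grip_width: 0.157
finger_force: 118.6
F [1.99 0.8  0.69] M [0.099 0.052 0.003] z [0.4917 0.3767 0.2398] 19.3333 j6 0.66981503347742
time: 19.83
tcp_pos: [0.4917, 0.3766, 0.2399]
tcp_rot: [0.953, 0.127, 0.274, -0.038]
wrist_force: [0.2, -1.1, -0.1]
grip_width: 0.598
finger_force: 0.0
F [-0.05 -0.04 -0.21] M [-0.14   0.57  -0.003] z [0.4919 0.3767 0.2401] 20.0833 j6 0.6700099422441871
```

```bash
python3 -m inch '[[0,0,-0.02,0,0,0,0.2],[0,0,-0.06,0,0,0,0.2],[0,0,-0.12,0,0,0,0.2],[0,0,-0.18,0,0,0,0.2],[0,0,-0.25,0,0,0,0.2],[0,0,-0.3,0,0,0,0.2],[0,0,-0.3,0,0,0,0.2],[0,0,-0.3,0,0,0,0.2]]'
python3 - <<'E'
from h import *
st()
m=imaging.camera_model('scene');T=imaging.camera_model('top');W=imaging.camera_model('wrist')
ims={}
for n in('scene','top','wrist'):
    ims[n]=imaging.camera(n)[:,:,::-1];cv2.imwrite(f'pics/{n}13.png',ims[n])
imaging.camera('top');imaging.camera('top')
a2=imaging.camera('scene')[:,:,::-1]
print('motion diff',(cv2.absdiff(a2,ims['scene'])[290:400,130:260].max(2)>40).sum())
# predicted brush pixels for rest pose: tilt 30
for tilt in(20,30):
  d=np.array([np.cos(np.radians(15)),np.sin(np.radians(15)),0])
  hb=np.array([.504-.014*d[0],.380-.014*d[1],.046])
  for L in(0,.045,.1,.185):
    q=hb+L*(np.cos(np.radians(tilt))*d+[0,0,np.sin(np.radians(tilt))]);print(tilt,L,proj(m,q).round(),proj(T,q).round())
# difference with start picture: compact text map of the bowl zone
b=cv2.imread('pics/scene0.png');df=cv2.absdiff(ims['scene'],b).max(2)>45
for v in range(270,390,4):print(v,''.join('#' if df[v:v+4,u:u+4].mean()>.4 else '.' for u in range(140,280,4)))
h=cv2.cvtColor(ims['scene'],cv2.COLOR_BGR2HSV)
E
```

```text
time: 20.8
tcp_pos: [0.3983, 0.3521, 0.3952]
tcp_rot: [0.952, 0.127, 0.277, -0.039]
wrist_force: [-0.1, -1.0, 0.1]
grip_width: 0.597
finger_force: 0.0
t 20.8 tcp [0.3983 0.3521 0.3952] q [ 0.9517  0.127   0.2768 -0.0385] F [-0.12 -1.    0.12] M [-0.177  0.537  0.002] g 0.597 0.0 j [-0.05  0.22 -0.93  1.83  0.72  0.84 -2.64]
motion diff 138
20 0 [197. 351.] [154. 255.]
20 0.045 [184. 339.] [148. 238.]
20 0.1 [168. 325.] [140. 217.]
20 0.185 [143. 303.] [128. 184.]
30 0 [197. 351.] [154. 255.]
30 0.045 [184. 339.] [147. 239.]
30 0.1 [168. 323.] [138. 220.]
30 0.185 [143. 299.] [124. 188.]
270 ............#######################
274 ...........########################
278 ...........#####################...
282 ..........###################......
286 ..........####################.....
290 ..........##############..###......
294 ..........############.............
298 ##......######..###................
302 .##.....##.###.....................
306 ..##....#....##....................
310 ...##.....######...................
314 ....##.########....................
318 ......#####........................
322 ......###..........................
326 ......#######......................
330 ........######.....................
334 .........##.###....................
338 ..........##.###...................
342 ...........#####...................
346 ............######.................
350 ............######.................
354 ............######.................
358 .............####..................
362 ...................................
366 ...................................
370 ...................................
374 ...................................
378 ...................................
382 ...................................
386 ...................................
```

```bash
python3 -m inch '[[0.05,0.06,-0.05,0,0,0,0.2],[0.08,0.12,-0.08,0,0,0,0.2],[0.08,0.18,-0.08,0,0,0,0.2],[0.08,0.24,-0.08,0,0,0,0.2],[0.08,0.24,-0.08,0,0,0,0.2],[0.08,0.24,-0.08,0,0,0,0.2]]'
python3 -m inch '[[0,0,0,0,0,0,0.2],[0,0,0,0,0,0,0.2],[0,0,0,0,0,0,0.2],[0,0,0,0,0,0,0.2],[0,0,0,0,0,0,0.2]]'
python3 - <<'E'
from h import *
a=imaging.camera('scene')[:,:,::-1]
for i in range(6):imaging.camera('top')
a2=imaging.camera('scene')[:,:,::-1];cv2.imwrite('pics/s14.png',a2)
print('still?',(cv2.absdiff(a2,a).max(2)>40).sum())
b=cv2.imread('pics/scene0.png');df=cv2.absdiff(a2,b).max(2)>45
for v in range(160,400,6):print(v,''.join('#' if df[v:v+6,u:u+6].mean()>.4 else '.' for u in range(130,500,6)))
c=cv2.imread('pics/s10.png') # just after the press
print('cup change since press',(cv2.absdiff(a2,c)[205:250,318:356].max(2)>45).sum())
E
```

```text
time: 21.6
tcp_pos: [0.454, 0.2109, 0.4574]
tcp_rot: [0.954, 0.121, 0.274, -0.036]
wrist_force: [-0.4, 0.6, 0.2]
grip_width: 0.597
finger_force: 0.0
time: 22.02
tcp_pos: [0.4513, 0.2174, 0.4581]
tcp_rot: [0.952, 0.128, 0.274, -0.038]
wrist_force: [-0.6, -0.0, -0.6]
grip_width: 0.598
finger_force: 0.0
still? 309
160 .....................#################..#####################.
166 .....................#########################################
172 ....................##########################################
178 .....................#########################################
184 ...................##..#######################################
190 ..................##.#..#######..#############################
196 .................###.#..####.###.#############################
202 ................###########.##################################
208 ...............########.#######..###.........#################
214 ..............#########..........###..........##....##.#######
220 ..............#####..#..........####...........##.............
226 .................####............###.##.......
[... 1218 characters left out ...]
....
340 .........###.........................................#........
346 ..........####.....................................#####......
352 ..........####....................................###.........
358 ...........##.....................................###.........
364 ..................................................####........
370 ..................................................####........
376 ...................................................###.......#
382 ...................................................####...####
388 ....................................................###....###
394 ....................................................###...####
cup change since press 99
```

```bash
python3 - <<'E'
from h import *
a=imaging.camera('scene')
for i in range(6):imaging.camera('top')
a2=imaging.camera('scene');d=(cv2.absdiff(a2,a).max(2)>40)
print(d.sum(),'bowl',d[290:390,130:230].sum(),'cup',d[205:250,318:356].sum())
h=cv2.cvtColor(a2[195:245,315:360],cv2.COLOR_RGB2HSV);mk=(h[...,1]<45)&(h[...,2]>200);ys,xs=np.nonzero(mk);print(mk.sum(),xs.mean()+315,ys.mean()+195)
st();print(arm.job_done())
E
```

```text
4 bowl 0 cup 0
169 337.5147928994083 217.55029585798817
t 22.82 tcp [0.4519 0.216  0.4583] q [ 0.9526  0.1264  0.2743 -0.0378] F [0.58 0.71 0.07] M [-0.166  0.512  0.002] g 0.601 0.0 j [ 0.39  0.03 -0.93  1.8   0.23  0.79 -1.95]
the job is handed in; nothing more can be done
None
```

I handed the job in at 22.8 s: the pump cup is home in the collar, the brush was pressed to the plate's stop at about 9 N (a little over your 6 to 8 N, under the 12 N limit), and it now lies head-down in the bowl. The last camera checks showed the plate back up, with the bowl, tumbler and mug unmoved; the arm hid the onion and garlic.

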